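# Clear the swing of a pressure-test guard, release its two catches and hold the gate wide

## Robot

A 6-joint arm with a two-finger parallel gripper is mounted at the origin on a cart in front of the work surface, level with it; the furniture and walls round the work are solid. World frame = base frame: x ahead of the robot, y to its left, z up, the work surface at z = 0. Lengths are in m, angles in rad, forces in N, time in s.
With the tool pointing down it reaches from about 0.3 to 0.825 m from the base axis. Payload 5.4 kg.
Tool frame: the origin (TCP) lies at the very end of the fingers, on their centre line; the grasp point (between the pads) lies 19 mm behind it; z points along the fingers, y is the line along which they close (so a half turn about z gives the same grasp; the last joint's range is limited). The gripper opens to 92 mm and grips with 3 to 60 N. Pads are 20 mm wide; open, the fingers measure 128 mm over their backs; the gripper's body (75 mm by 189 mm) begins 69 mm behind the grasp point.
Start: joints at [1.122, 0.158, 1.597, -0, 1.386, -0.21], TCP at [0.136, 0.559, 0.215] pointing down, gripper open.
Joint ranges: [-2.91, 2.91], [-0.94, 2.29], [0.18, 2.7], [-1.29, 4.43], [0.17, 2.64], [-3, 3]. Speed limits (rad/s): [2.57, 2.57, 3.14, 3.14, 3.14, 3.14].

## Interface

Orientations are given as a unit quaternion [x, y, z, w].
In Python, from plant import readout, cams, env gives the robot as it stands.
- The arm moves only by the tool jog_arm, never from a script. Its arguments are lists of equal length, an entry for each row: "dp": the shift along the tool's x, y, z in units of 40 mm (1.0 is 40 mm), a list of three; "angular": the turn, a rotation vector about the tool's x, y, z in units of 6 degrees (1.0 is 6 degrees), a list of three; "gripper": the opening, from -1 (shut) to 1 (fully open). A call has 1 to 20 rows; each row shifts and turns the commanded pose from where the row before left it, along the tool's axes as they then stand; what a row does not reach is not made up. A row lasts 1/12 s, in which the tool goes at most 41.7 mm and 7.16 degrees, less where a joint would pass 70% of its speed; a pose out of reach is approached as far as the arm can. A call is refused whole if a number of a shift passes 1 or a number of a turn 1, either way. A call with a gripper value outside its range is refused whole. The fingers move at their own pace and stop on an object; the grip force is fixed at half the most. Time passes only in rows, so rows that do not move let the fingers close. It gives the time, the measured TCP pose, the force, the opening and the grip force at its end, in the units of the state.
- readout.read_state(): the state, without advancing time (a new reading comes with each control period).
- cams.snapshot(name): name is "scene" or "top"; returns the picture (420x560x3 uint8, red, green, blue); there is no depth.
- cams.camera_params(name): a dict with "K" (3x3 intrinsics, pixels), "xyz" and "orientation" of the camera in the world. Camera axes: x right, y down, z forward; pixel columns grow to the right and rows downward; lengths in m; the calibration is good to about 2 mm. A picture is of the moment at which its call begins. camera_params takes no time and is no camera call.
- env.close_job(): hands the job in; it is judged then, once.
The state is a dict: "t": time; "joint_pos": joint angles; "dq": joint speeds; "tau": joint torques, N m; "position": TCP position; "eef_rot": TCP orientation; "ft_force": force on the tool from outside, world axes, zero at the start; "moment": the same for the moment, N m; "grip_width": opening from 0.0 (shut) to 1.0 (fully open); "grip_force": force on a finger pad.
Only numpy, scipy, OpenCV 4.12 (cv2) and the standard library are available. Lean on these libraries where they do the work, as an engineer would, in place of code of your own. Each camera call takes 0.05 s, during which the arm holds its last target. There are 200 camera calls.

## Task

First clear the two stray pieces lying in the gate's swing in front of the clear pressure-test guard: the brass pipe fitting goes into the grey bin that holds brass fittings, the pale round sensor cap into the grey bin that holds sensor caps. Then squeeze the guard's two catches, first the main catch right next to the gate so that the gate springs ajar, then the safety catch in front of it so that the gate comes free. Finally take the gate by its upright black handle, swing it past its detent until it stands square to the guard's front, and finish while still holding it wide open there, for it pulls itself back if let go; leave the other things on the desk alone.

Things in the scene. Friction and masses are not known exactly. Their poses are not given: they have to be found in the camera images.
- guard: pressure-test guard, clear walls in a grey frame, fixed on the desk, 250 mm wide (y), roof 140 mm high; origin on the desk under its middle; its front looks along its own -x. Gate in the left of the front (y +107 to -61 mm); right of it a bracket (x -150 to -64, y -125 to -64, top 142 mm high) carries both catches. The gate sweeps all that is over 6 mm high within 172 mm of its hinge
- gate (a joint): gate angle: 0 shut, grows as its free right end swings out towards the robot, stop 1.8. A spring (0.40 N m/rad, rest 0.55) kicks it out and drags it back. Main catch holds it at 0.01; squeezed, it springs to 0.29 onto the safety catch; that squeezed, it springs to 0.55. A detent (5 N at the handle) lies between 0.7 and 1.2: let go when wide, the gate falls back to 1.2. 1.57 is square to the front
- gate_hinge (a point): point on the gate's upright hinge axis at grip height, 185 mm above the desk (guard frame: x -80, y +109 mm); axes as the guard's
- gate_grip (a point): middle of the gate's upright black handle, 185 mm above the desk, 120 mm along the gate from the hinge; handle 20 mm thick, 150 to 208 mm high, on the gate's top rail (140 mm high; small parts at both gate ends and on the roof's left edge reach 162 mm). Turns with the gate: its x is square to the gate (at 0 the guard's x), its -y runs from hinge to free end
- main_catch (a joint): travel of the main catch's sliding steel lug: 0 sprung out (locked), 0.013 m squeezed fully against its stop; it frees the gate from about 0.009. It slides along the guard's -y towards its fixed lug, against 4 to 8 N, and springs back when let go
- safety_catch (a joint): travel of the safety catch's sliding steel lug, the same kind as the main catch: 0 sprung out, 0.013 m fully squeezed, frees the gate from about 0.009
- main_lug: fixed grey lug of the main catch, right beside the gate: 16 x 8 mm (x by y), 142 to 195 mm above the desk; origin at the middle of its foot, guard frame (-84.5, -118) mm. The like sliding steel lug stands 34 mm from it (centres) towards the guard's +y, up to 195 mm high; outer faces 42 mm apart at rest, 29 mm squeezed
- safety_lug: fixed grey lug of the safety catch, same sizes and same layout as the main one, 46 mm nearer the robot (guard frame (-130.5, -118) mm). Fixed neighbours: a power supply box 160 mm high stands 20 to 70 mm to the right of the guard, a gas alarm 148 mm high in front of its left corner (world x 0.535 to 0.60, y 0.19 to 0.27 m)
- main_squeeze (a point): point midway between the outer faces of the main catch's two lugs as they stand fully squeezed, 185 mm above the desk: closing the fingers along the guard's y about this point squeezes it; fingertips should stay above 160 mm there. Axes as the guard's
- safety_squeeze (a point): the same point for the safety catch, 46 mm nearer the robot
- fitting_bin: grey open stacking bin, fixed, 112 (x) x 120 (y) mm outside, walls and floor 3 mm, front walls 26 mm and rear walls 50 mm high; two brass fittings (to 39 mm high) are fixed in its rear half. Origin under its middle, front looks along its own -x; the free floor is its front half (x -53 to +15 mm)
- cap_bin: the same kind of bin with two pale sensor caps fixed in its rear half; same axes. The two bins change places
- stray_fitting: loose brass pipe fitting standing upright on the desk in front of the gate: hexagon 27 mm across its flats (own x) and 31 mm across corners (own y) from 14 to 24 mm height, 36 mm high in all, 60 g; origin in the middle of its underside
- stray_cap: loose pale round sensor cap lying flat on the desk in front of the gate, 34 mm diameter, 13 mm high (its straight side 10 mm), 18 g; origin in the middle of its underside
- tape_roll: bystander: blue spool of thread tape, 54 mm diameter, 15 mm high, lying on the desk; leave alone
- spare_spanner: bystander: open spanner 122 mm long lying on the desk at the right; leave alone
- jar: bystander: screw jar with black lid, 59 mm diameter, 80 mm high, behind the bins; leave alone
- gate_handle: the gate's upright black handle as a body, riding on the gate: origin on the desk level under the handle's axis (the grip point gate_grip is 185 mm above it); same axes as gate_grip

How it is judged:
On the way, in this order (a step that is already met when the one before it is completed fails the run):
1. both stray pieces lie released in their own bins (x of stray_fitting in the frame of fitting_bin between -0.056 and 0.056 m and y of stray_fitting in the frame of fitting_bin between -0.06 and 0.06 m and height (world z) of each of stray_fitting, stray_cap below 0.03 m and x of stray_cap in the frame of cap_bin between -0.056 and 0.056 m and y of stray_cap in the frame of cap_bin between -0.06 and 0.06 m and contact force between the fingers and stray_cap below 0.1 N and contact force between the fingers and stray_fitting below 0.1 N), for 0.2 s.
2. the main catch is squeezed between the fingers, against its fixed lug (value of joint main_catch above 0.009 m and contact force between the fingers and main_lug above 1 N), for 0.1 s.
3. then the safety catch is squeezed between the fingers, while the gate is off its main catch (value of joint safety_catch above 0.009 m and contact force between the fingers and safety_lug above 1 N and value of joint gate above 0.2 rad), for 0.1 s.
4. the gate is past its detent (value of joint gate above 1.25 rad), for 0.2 s.
At the end, for the whole second after the job is handed in: The gate stands open by more than 1.4 rad (80 degrees), still, with the fingers holding its handle (more than 0.5 N), and the stray fitting and the stray cap lie inside their own bins, less than 30 mm above the desk (value of joint gate above 1.4 rad and velocity of joint gate between -0.1 and 0.1 rad/s and contact force between the fingers and gate_handle above 0.5 N and x of stray_fitting in the frame of fitting_bin between -0.056 and 0.056 m and y of stray_fitting in the frame of fitting_bin between -0.06 and 0.06 m and height (world z) of each of stray_fitting, stray_cap below 0.03 m and x of stray_cap in the frame of cap_bin between -0.056 and 0.056 m and y of stray_cap in the frame of cap_bin between -0.06 and 0.06 m); the arm keeps its last pose, push and grip.
It fails at once if the tape roll, the spanner or the jar is moved by more than 30 mm (distance of any of tape_roll, spare_spanner, jar from where it was at the start of the episode above 0.03 m).
It also fails if it takes over 72 s, if anything falls off the work surface, if the arm or the gripper's body presses on something with over 40 N, if the wrist force passes 120 N, or if a joint passes its speed limit or range.

## Working session

There is one attempt and no reset: what is moved stays moved. The work goes in short steps, Python scripts to look and compute and a tool call to move; the robot and the scene stay as the last step left them, time stands still between calls to the robot, and variables do not carry over. Pictures are saved under pics/ and viewed, at most 10 in all, crops included, and the job is handed in when it is done.

Besides the shell and the picture viewer there is one more tool, called after ">>>" as a command line: name --argument value ..., lists and objects as JSON in quotes. jog_arm: Moves the arm, as the interface text tells. Its arguments: {"type":"object","properties":{"dp":{"type":"array","items":{"type":"array","items":{"type":"number"}}},"angular":{"type":"array","items":{"type":"array","items":{"type":"number"}}},"gripper":{"type":"array","items":{"type":"number"}}},"required":["dp","angular","gripper"]}

```bash
ls; mkdir -p pics; python3 - <<'E'
from plant import readout,cams,env
import cv2
print(readout.read_state())
for n in("scene","top"):
    im=cams.snapshot(n); cv2.imwrite(f"pics/{n}0.png",im[:,:,::-1]); print(n,cams.camera_params(n))
E
```

```text
pics
{'t': 0.0, 'joint_pos': array([ 1.12188782e+00,  1.59052523e-01,  1.59822453e+00,  1.79784859e-05,
        1.38616466e+00, -2.10101554e-01]), 'dq': array([-0.00023034, -0.00149556, -0.00094891, -0.00098944, -0.0002092 ,
        0.00137068]), 'tau': array([-2.00568616e-05, -3.85574627e+01, -3.22109735e+01,  7.02743372e-02,
        3.79583880e-02, -1.08351808e-04]), 'position': array([0.13575567, 0.55811214, 0.21362082]), 'eef_rot': array([ 1.19121550e-01,  9.92879248e-01, -8.71929694e-04, -3.07512725e-04]), 'ft_force': array([-0.11509507,  0.23685475,  0.73805743]), 'moment': array([ 0.07622351,  0.07777855, -0.01818735]), 'grip_force': 0.0, 'grip_width': 1.0009747420376813}
scene {'K': array([[510.13452086,   0.        , 277.74969605],
       [  0.        , 510.13452086, 208.97606856],
       [  0.        ,   0.        ,   1.        ]]), 'xyz': array([-0.21216163, -0.35523633,  1.12848931]), 'orientation': array([ 0.8179555 , -0.45238389,  0.18071894, -0.30600374])}
top {'K': array([[400.6059175 ,   0.        , 275.05917069],
       [  0.        , 400.6059175 , 202.69991064],
       [  0.        ,   0.        ,   1.        ]]), 'xyz': array([0.44077795, 0.10234726, 1.00931096]), 'orientation': array([ 0.71193002, -0.70063473,  0.03940976, -0.02671113])}
```

View pics/scene0.png

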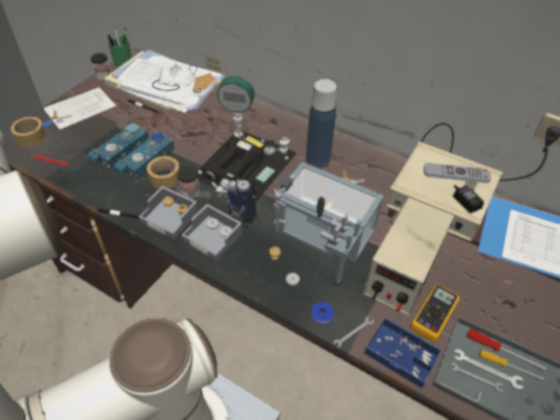

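View pics/top0.png

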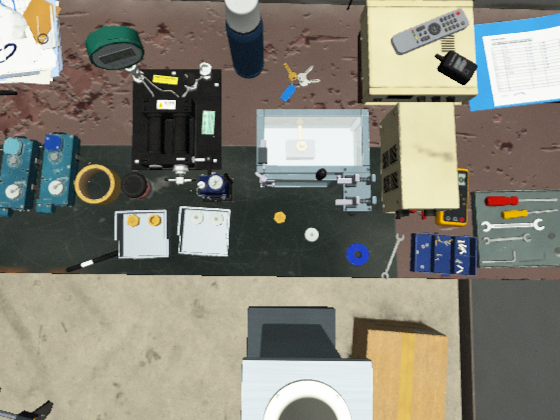

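The top view shows the fitting at about (279,217), the cap at (311,235), the fitting bin at (142,235) and the cap bin at (204,231). The guard is at about (313,148) with its catches near (355,190). I'll enlarge it for precision.

```bash
python3 - <<'E'
import cv2
im=cv2.imread("pics/top0.png")
a=cv2.resize(im[100:225,245:390],None,fx=5,fy=4.8,interpolation=cv2.INTER_CUBIC);a=cv2.resize(im[100:220,245:395],None,fx=5,fy=5,interpolation=cv2.INTER_CUBIC);cv2.imwrite("pics/c1.png",a)
a=cv2.resize(im[190:270,110:330],None,fx=3.6,fy=3.6,interpolation=cv2.INTER_CUBIC);cv2.imwrite("pics/c2.png",a)
E
cat > h.py <<'E'
import numpy as np
from scipy.spatial.transform import Rotation as R
from plant import readout,cams,env
def cam(n):
    p=cams.camera_params(n);return p["K"],np.array(p["xyz"]),R.from_quat(p["orientation"]).as_matrix()
def pix2w(n,u,v,z):
    K,c,M=cam(n);d=M@np.linalg.solve(K,[u,v,1.]);return c+d*(z-c[2])/d[2]
def w2pix(n,P):
    K,c,M=cam(n);q=(np.atleast_2d(P)-c)@M@K.T;return q[:,:2]/q[:,2:]
E
```

```text
(no output)
```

View pics/c1.png

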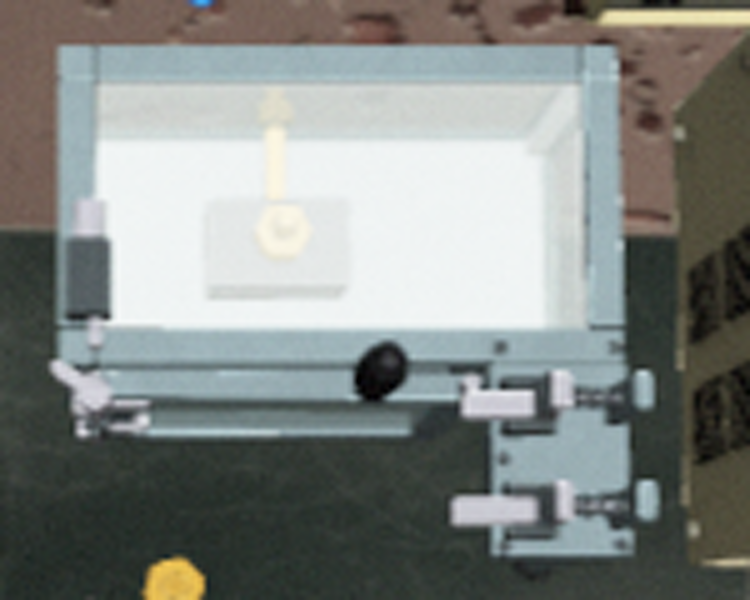

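View pics/c2.png

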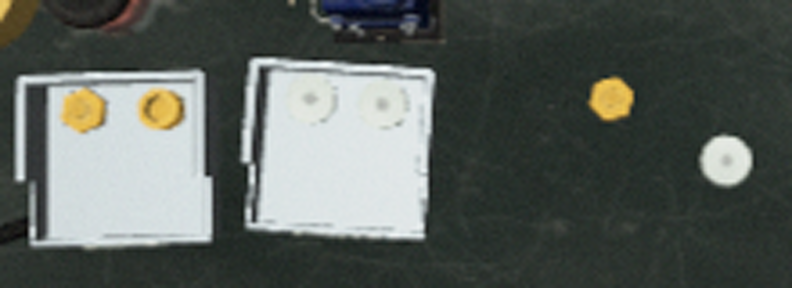

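The crops show:
- **Guard (c1):** fixed lug tops at about (643,390) and (648,499), sliding lugs at (560,389) and (565,500), bracket front corners at (492,555) and (634,555).
- **Bins (c2):** fitting bin front corners at (32,245) and (212,240), cap bin front corners at (245,228) and (425,239).
- **Strays (c2):** fitting at (611,99), cap at (727,161).

```bash
python3 - <<'E'
from h import *
import cv2
from scipy.optimize import least_squares
c1=lambda u,v:((u+.5)/5-.5+245,(v+.5)/5-.5+100)
c2=lambda u,v:((u+.5)/3.6-.5+110,(v+.5)/3.6-.5+190)
def fit(pts,uv,x0):
    pts=np.array(pts)/1e3;uv=np.array(uv)
    def f(p):
        c,s=np.cos(p[2]),np.sin(p[2]);q=pts.copy()
        if len(p)>3:q[:2,0]=p[3]
        W=np.c_[p[0]+c*q[:,0]-s*q[:,1],p[1]+s*q[:,0]+c*q[:,1],q[:,2]]
        return (w2pix("top",W)-uv).ravel()
    r=least_squares(f,x0);print(r.x.round(4),np.round(r.fun.reshape(-1,2),1).tolist())
g=[(0,125,140),(0,-125,140),(-150,-64,142),(-150,-125,142),(-84.5,-118,195),(-130.5,-118,195),(-84.5,-84,195),(-130.5,-84,195)]
fit(g,[c1(*a) for a in[(58,45),(618,43),(492,555),(634,555),(643,390),(648,499),(560,389),(565,500)]],[.55,0,0,.1])
b=[(-56,60,26),(-56,-60,26),(56,60,50),(56,-60,50)]
fit(b,[c2(*a) for a in[(32,245),(212,240),(17,75),(205,70)]],[.4,.4,0])
fit(b,[c2(*a) for a in[(245,228),(425,239),(252,58),(434,70)]],[.4,.3,0])
for n in("top","scene"):
    im=cv2.imread(f"pics/{n}0.png");hsv=cv2.cvtColor(im,cv2.COLOR_BGR2HSV)
    for nm,z in(("fit",.022),("cap",.011)):
        p=pix2w("top",*(c2(611,99) if nm=="fit" else c2(727,161)),z);u,v=w2pix(n,p)[0];u,v=int(u),int(v)
        w=hsv[v-14:v+15,u-14:u+15]
        m=((w[...,1]>110)&(w[...,2]>90)) if nm=="fit" else ((w[...,2]>120)&(w[...,1]<80))
        cs,_=cv2.findContours(m.astype(np.uint8),0,2);c=max(cs,key=cv2.contourArea)
        M=cv2.moments(m.astype(np.uint8),True);uu,vv=M['m10']/M['m00']+u-14,M['m01']/M['m00']+v-14
        print(n,nm,(round(uu,1),round(vv,1)),pix2w(n,uu,vv,z).round(4),M['m00'])
im=cv2.imread("pics/top0.png");u,v=map(int,c2(611,99))
cv2.imwrite("pics/f.png",cv2.resize(im[v-12:v+13,u-12:u+13],None,fx=16,fy=16,interpolation=cv2.INTER_CUBIC))
for p in[(.44,0),(.44,.1),(.54,.1)]:print(w2pix("top",[(*p,0)]))
E
```

```text
[0.6554 0.0059 0.0215 0.0799] [[-0.0, -0.2], [-0.3, 0.2], [0.2, 0.3], [-0.3, 0.2], [0.2, -0.3], [-0.1, 0.0], [0.4, -0.1], [-0.0, -0.1]]
[0.4522 0.4041 0.0438] [[0.0, -0.1], [-0.1, -0.2], [0.8, 0.2], [-0.8, 0.2]]
[ 0.4603  0.2563 -0.0485] [[0.3, -0.2], [-0.3, -0.2], [0.2, 0.2], [-0.3, 0.2]]
top fit (279.2, 217.1) [0.498  0.0744 0.022 ] 121.0
top cap (311.3, 234.2) [ 0.4573 -0.0063  0.011 ] 159.0
scene fit (274.6, 251.8) [0.499  0.0697 0.022 ] 91.0
scene cap (292.3, 278.3) [ 0.4578 -0.0108  0.011 ] 127.0
[[308.27540154 241.15878153]]
[[268.47068779 240.55491889]]
[[269.12861315 200.87822625]]
```

View pics/f.png

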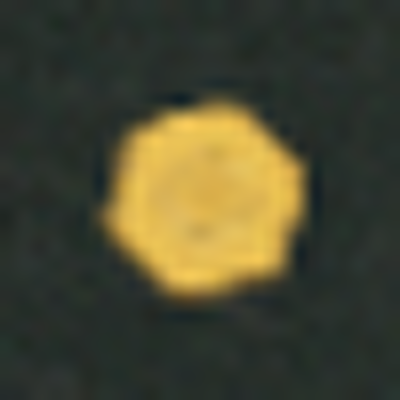

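Guard pose fit is under 0.5 px: (0.6554, 0.0059), yaw 0.0215. The hexagon's flats face about 77° in the world, close to the tool's present closing line of 76°. Next is planning the moves.

```bash
cat >> h.py <<'E'
def delta(P,yaw=None,frm=None):
    s=readout.read_state();p=s["position"] if frm is None else np.array(frm);M=R.from_quat(s["eef_rot"])
    print("t",round(s["t"],2),"p",s["position"].round(4),"yaw",round(np.degrees(np.arctan2(*M.apply([0,1,0])[1::-1])),2),"z",M.apply([0,0,1]).round(3),"f",s["ft_force"].round(1),"w",round(s["grip_width"]*92,1),"gf",round(float(s["grip_force"]),1),"q",s["joint_pos"].round(2))
    if yaw is not None: # tool y at yaw deg, z down
        y=np.radians(yaw);T=R.from_matrix(np.c_[[np.sin(y),-np.cos(y),0],[np.cos(y),np.sin(y),0],[0,0,1]]@np.diag([1,1,1]))
        Y=np.array([np.cos(y),np.sin(y),0]);Z=np.array([0,0,-1.]);T=R.from_matrix(np.c_[np.cross(Y,Z),Y,Z])
        print("turn units",(np.degrees((M.inv()*T).as_rotvec())/6).round(3)); M=T
    d=M.inv().apply(np.array(P)-p)/.04;print("dp total units",d.round(3),"min rows",np.ceil(np.linalg.norm(d)))
def guard(x,y,z):
    c,s=np.cos(.0215),np.sin(.0215);x/=1e3;y/=1e3
    return np.array([.6554+c*x-s*y,.0059+s*x+c*y,z])
E
python3 - <<'E'
from h import *
delta((.4985,.0725,.1))
E
```

```text
t 0.1 p [0.1358 0.5582 0.2137] yaw 76.32 z [-0.001 -0.002 -1.   ] f [ 0.2 -0.1 -0.6] w 91.8 gf 0.0 q [ 1.12  0.16  1.6  -0.    1.39 -0.21]
dp total units [-11.684  -9.647   2.855] min rows 16.0
```

>>> jog_arm --dp '[[-0.65,-0.536,0.12],[-0.65,-0.536,0.12],[-0.65,-0.536,0.12],[-0.65,-0.536,0.12],[-0.65,-0.536,0.12],[-0.65,-0.536,0.12],[-0.65,-0.536,0.12],[-0.65,-0.536,0.12],[-0.65,-0.536,0.12],[-0.65,-0.536,0.12],[-0.65,-0.536,0.12],[-0.65,-0.536,0.12],[-0.65,-0.536,0.12],[-0.65,-0.536,0.12],[-0.65,-0.536,0.12],[-0.65,-0.536,0.12],[-0.65,-0.536,0.12],[-0.63,-0.535,0.12],[0,0,0],[0,0,0]]' --angular '[[0,0,0],[0,0,0],[0,0,0],[0,0,0],[0,0,0],[0,0,0],[0,0,0],[0,0,0],[0,0,0],[0,0,0],[0,0,0],[0,0,0],[0,0,0],[0,0,0],[0,0,0],[0,0,0],[0,0,0],[0,0,0],[0,0,0],[0,0,0]]' --gripper '[1,1,1,1,1,1,1,1,1,1,1,1,1,1,1,1,1,1,1,1]'

```text
t: 1.77
position: [0.4987, 0.0722, 0.1275]
eef_rot: [0.121, 0.993, 0.0, -0.001]
ft_force: [-1.3, 0.7, 0.1]
grip_width: 1.0
grip_force: 0.0
```

```bash
python3 - <<'E'
from h import *
delta((.4985,.0725,.005))
import cv2
im=cams.snapshot("top");u,v=map(int,w2pix("top",[readout.read_state()["position"]])[0]);print(u,v)
cv2.imwrite("pics/t1.png",cv2.resize(im[v-60:v+60,u-80:u+80,::-1],None,fx=5,fy=5,interpolation=cv2.INTER_CUBIC))
E
```

```text
t 1.77 p [0.4987 0.0722 0.1275] yaw 76.15 z [-0.002  0.    -1.   ] f [-1.3  0.7  0.1] w 92.0 gf 0.0 q [-0.1   0.06  1.88  0.    1.2  -1.43]
dp total units [2.000e-03 7.000e-03 3.064e+00] min rows 4.0
281 214
```

>>> jog_arm --dp '[[0,0,0.8],[0,0,0.8],[0,0,0.7],[0,0,0.5],[0,0,0.26],[0,0,0],[0,0,0],[0,0,0],[0,0,0],[0,0,0],[0,0,0],[0,0,0]]' --angular '[[0,0,0],[0,0,0],[0,0,0],[0,0,0],[0,0,0],[0,0,0],[0,0,0],[0,0,0],[0,0,0],[0,0,0],[0,0,0],[0,0,0]]' --gripper '[1,1,1,1,1,1,-1,-1,-1,-1,-1,-1]'

```text
t: 2.82
position: [0.4991, 0.0732, 0.0064]
eef_rot: [0.119, 0.993, 0.0, 0.001]
ft_force: [0.2, 1.7, -0.1]
grip_width: 0.585
grip_force: 0.0
```

```bash
python3 - <<'E'
from h import *
c,s=np.cos(.0438),np.sin(.0438)
p=np.array([.4522,.4041])+[c*-.022,s*-.022];print(p)
delta((*p,.011),92.5)
E
```

```text
[0.4302211  0.40313671]
t 2.82 p [0.4991 0.0732 0.0064] yaw 76.32 z [ 0.001 -0.    -1.   ] f [ 0.2  1.7 -0.1] w 53.9 gf 0.0 q [-0.09  0.25  1.94  0.    0.94 -1.43]
turn units [ 0.     0.01  -2.697]
dp total units [ 1.361  8.316 -0.116] min rows 9.0
```

>>> jog_arm --dp '[[0,0,0],[0,0,0],[0,0,0],[0,0,0],[0,0,0],[0,0,0],[0,0,-0.4],[0,0,-0.8],[0,0,-0.8],[0,0,-0.4]]' --angular '[[0,0,0],[0,0,0],[0,0,0],[0,0,0],[0,0,0],[0,0,0],[0,0,0],[0,0,-0.9],[0,0,-0.9],[0,0,-0.9]]' --gripper '[-1,-1,-1,-1,-1,-1,-1,-1,-1,-1]'

```text
t: 3.65
position: [0.5004, 0.0731, 0.1053]
eef_rot: [-0.024, 1.0, -0.0, 0.002]
ft_force: [1.8, 0.5, -1.2]
grip_width: 0.286
grip_force: 30.0
```

```bash
python3 - <<'E'
from h import *
delta((.4302,.4031,.1),92.5)
E
```

```text
t 3.65 p [0.5004 0.0731 0.1053] yaw 92.79 z [ 0.005 -0.    -1.   ] f [ 1.8  0.5 -1.2] w 26.3 gf 30.0 q [-0.09  0.09  1.9   0.    1.15 -1.71]
turn units [-0.006  0.043  0.048]
dp total units [1.394 8.318 0.133] min rows 9.0
```

>>> jog_arm --dp '[[0.1,0.6,0],[0.13,0.8,0],[0.13,0.8,0],[0.13,0.8,0],[0.13,0.8,0],[0.13,0.8,0],[0.13,0.8,0],[0.13,0.8,0],[0.13,0.8,0],[0.13,0.7,0],[0.12,0.62,0],[0,0,0],[0,0,0]]' --angular '[[0,0,0],[0,0,0],[0,0,0],[0,0,0],[0,0,0],[0,0,0],[0,0,0],[0,0,0],[0,0,0],[0,0,0],[0,0,0],[0,0,0],[0,0,0]]' --gripper '[-1,-1,-1,-1,-1,-1,-1,-1,-1,-1,-1,-1,-1]'

```text
t: 4.73
position: [0.4278, 0.4039, 0.1014]
eef_rot: [-0.023, 1.0, -0.0, -0.0]
ft_force: [-0.4, -0.8, -0.9]
grip_width: 0.282
grip_force: 30.0
```

```bash
python3 - <<'E'
from h import *
delta((.4302,.4031,.011))
E
```

```text
t 4.73 p [0.4278 0.4039 0.1014] yaw 92.66 z [-0.    -0.001 -1.   ] f [-0.4 -0.8 -0.9] w 25.9 gf 30.0 q [ 0.55  0.3   1.66 -0.    1.18 -1.07]
dp total units [-0.059 -0.022  2.259] min rows 3.0
```

>>> jog_arm --dp '[[-0.06,0,0.6],[0,0,0.7],[0,0,0.6],[0,0,0.34],[0,0,0],[0,0,0],[0,0,0],[0,0,0],[0,0,0],[0,0,0],[0,0,-0.5],[0,0,-0.8],[0,0,-0.8],[0,0,-0.3]]' --angular '[[0,0,0],[0,0,0],[0,0,0],[0,0,0],[0,0,0],[0,0,0],[0,0,0],[0,0,0],[0,0,0],[0,0,0],[0,0,0],[0,0,0],[0,0,0],[0,0,1]]' --gripper '[-1,-1,-1,-1,-1,-1,0.2,0.2,0.2,0.2,0.2,0.2,0.2,1]'

```text
t: 5.9
position: [0.4332, 0.4049, 0.1136]
eef_rot: [0.031, 1.0, 0.002, 0.003]
ft_force: [0.8, 0.1, 1.9]
grip_width: 0.655
grip_force: 0.0
```

```bash
python3 - <<'E'
from h import *
delta((.4575,-.0085,.1),77)
E
```

```text
t 5.9 p [0.4332 0.4049 0.1136] yaw 86.49 z [ 0.007  0.004 -1.   ] f [0.8 0.1 1.9] w 60.3 gf 0.0 q [ 0.55  0.29  1.65 -0.    1.19 -0.96]
turn units [0.046 0.056 1.582]
dp total units [-2.916 -9.934  0.339] min rows 11.0
```

>>> jog_arm --dp '[[0,0,0],[0,0,0],[-0.22,-0.76,0],[-0.22,-0.76,0],[-0.22,-0.76,0],[-0.22,-0.76,0],[-0.22,-0.76,0],[-0.22,-0.76,0],[-0.22,-0.76,0],[-0.22,-0.76,0],[-0.22,-0.76,0],[-0.22,-0.76,0],[-0.22,-0.76,0],[-0.22,-0.76,0],[-0.24,-0.75,0.2],[0,0,0],[0,0,0],[0,0,0]]' --angular '[[0,0,0.8],[0,0,0.8],[0,0,0],[0,0,0],[0,0,0],[0,0,0],[0,0,0],[0,0,0],[0,0,0],[0,0,0],[0,0,0],[0,0,0],[0,0,0],[0,0,0],[0,0,0],[0,0,0],[0,0,0],[0,0,0]]' --gripper '[1,1,1,1,1,1,1,1,1,1,1,1,1,1,1,1,1,1]'

```text
t: 7.4
position: [0.4537, -0.0067, 0.1004]
eef_rot: [0.114, 0.993, 0.0, 0.0]
ft_force: [1.1, 0.3, 0.2]
grip_width: 1.003
grip_force: 0.0
```

```bash
python3 - <<'E'
from h import *
delta((.4575,-.0085,.003))
E
```

```text
t 7.4 p [ 0.4537 -0.0067  0.1004] yaw 76.91 z [ 0.  0. -1.] f [1.1 0.3 0.2] w 92.3 gf 0.0 q [-0.28 -0.04  2.04  0.    1.14 -1.63]
dp total units [-0.102 -0.023  2.435] min rows 3.0
```

>>> jog_arm --dp '[[-0.1,0,0.6],[0,0,0.7],[0,0,0.6],[0,0,0.4],[0,0,0.11],[0,0,0],[0,0,0],[0,0,0],[0,0,0],[0,0,0],[0,0,0],[0,0,0],[0,0,0],[0,0,0],[0,0,0],[0,0,0],[0,0,-0.3],[0,0,-0.7],[0,0,-0.7],[0,0,-0.4]]' --angular '[[0,0,0],[0,0,0],[0,0,0],[0,0,0],[0,0,0],[0,0,0],[0,0,0],[0,0,0],[0,0,0],[0,0,0],[0,0,0],[0,0,0],[0,0,0],[0,0,0],[0,0,0],[0,0,0],[0,0,0],[0,0,0],[0,0,0],[0,0,0]]' --gripper '[1,1,1,1,1,-1,-1,-1,-1,-1,-1,-1,-1,-1,-1,-1,-1,-1,-1,-1]'

```text
t: 9.07
position: [0.4588, -0.0085, 0.0903]
eef_rot: [0.114, 0.993, -0.0, 0.001]
ft_force: [-0.0, 0.3, -0.2]
grip_width: 0.345
grip_force: 30.0
```

```bash
python3 - <<'E'
from h import *
c,s=np.cos(-.0485),np.sin(-.0485)
p=np.array([.4603,.2563])+[c*-.022,s*-.022];print(p)
delta((*p,.08),87.2)
E
```

```text
[0.43832587 0.25736658]
t 9.07 p [ 0.4588 -0.0085  0.0903] yaw 76.92 z [ 0.003 -0.001 -1.   ] f [-0.   0.3 -0.2] w 31.8 gf 30.0 q [-0.28 -0.01  2.03  0.    1.11 -1.63]
turn units [-0.004  0.028 -1.713]
dp total units [0.836 6.613 0.259] min rows 7.0
```

>>> jog_arm --dp '[[0,0,0],[0,0,0],[0.09,0.73,0],[0.09,0.73,0],[0.09,0.73,0],[0.09,0.73,0],[0.09,0.73,0],[0.09,0.73,0],[0.09,0.73,0],[0.09,0.73,0],[0.1,0.77,0],[0,0,0],[0,0,0],[0,0,0]]' --angular '[[0,0,-0.85],[0,0,-0.86],[0,0,0],[0,0,0],[0,0,0],[0,0,0],[0,0,0],[0,0,0],[0,0,0],[0,0,0],[0,0,0],[0,0,0],[0,0,0],[0,0,0]]' --gripper '[-1,-1,-1,-1,-1,-1,-1,-1,-1,-1,-1,-1,-1,-1]'

```text
t: 10.23
position: [0.4377, 0.257, 0.0875]
eef_rot: [0.024, 1.0, -0.0, -0.0]
ft_force: [-0.2, -0.5, -0.1]
grip_width: 0.347
grip_force: 30.0
```

```bash
python3 - <<'E'
from h import *
delta((.4383,.2574,.0085))
E
```

```text
t 10.23 p [0.4377 0.257  0.0875] yaw 87.2 z [-0.001 -0.001 -1.   ] f [-0.2 -0.5 -0.1] w 31.9 gf 30.0 q [ 0.29  0.13  1.9  -0.    1.12 -1.23]
dp total units [-0.015  0.013  1.975] min rows 2.0
```

>>> jog_arm --dp '[[0,0,0.6],[0,0,0.7],[0,0,0.5],[0,0,0.17],[0,0,0],[0,0,0],[0,0,0],[0,0,0],[0,0,0],[0,0,0],[0,0,-0.5],[0,0,-0.8],[0,0,-1],[0,0,-1],[0,0,-1],[0,0,-1],[0,0,-0.6],[0,0,0]]' --angular '[[0,0,0],[0,0,0],[0,0,0],[0,0,0],[0,0,0],[0,0,0],[0,0,0],[0,0,0],[0,0,0],[0,0,0],[0,0,0],[0,0,0],[0,0,0],[0,0,0],[0,0,0],[0,0,0],[0,0,0],[0,0,0]]' --gripper '[-1,-1,-1,-1,-1,-1,0.2,0.2,0.2,0.2,0.2,0.2,0.2,1,1,1,1,1]'

```text
t: 11.73
position: [0.4412, 0.2586, 0.2523]
eef_rot: [0.024, 1.0, 0.002, 0.006]
ft_force: [-0.0, -0.1, 0.7]
grip_width: 0.938
grip_force: 0.0
```

```bash
python3 - <<'E'
from h import *
import cv2
p=guard(-84.5,-107.5,.25);print(p, guard(-80,109,0),guard(-130.5,-107.5,.25))
delta(p,91.2)
im=cams.snapshot("top");cv2.imwrite("pics/t2.png",cv2.resize(im[150:270,110:310,::-1],None,fx=4,fy=4,interpolation=cv2.INTER_CUBIC))
E
```

```text
[ 0.5732306  -0.10339177  0.25      ] [0.57307517 0.11315494 0.        ] [ 0.52724123 -0.10438069  0.25      ]
t 11.73 p [0.4412 0.2586 0.2523] yaw 87.2 z [ 0.012  0.004 -1.   ] f [-0.  -0.1  0.7] w 86.3 gf 0.0 q [ 0.29 -0.04  1.73 -0.    1.44 -1.23]
turn units [ 0.036  0.115 -0.667]
dp total units [-3.111 -9.118  0.058] min rows 10.0
```

View pics/t2.png

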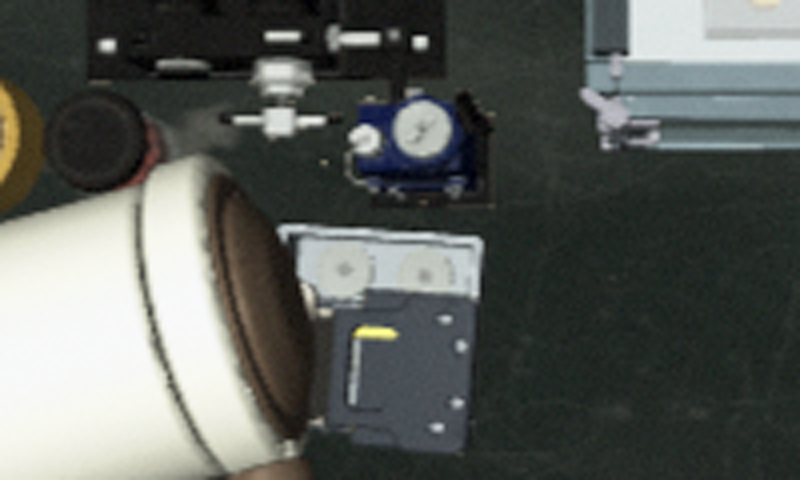

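The arm hides the bins in this picture, so I'll check them after moving to the catches.

>>> jog_arm --dp '[[0,0,0],[-0.26,-0.76,0],[-0.26,-0.76,0],[-0.26,-0.76,0],[-0.26,-0.76,0],[-0.26,-0.76,0],[-0.26,-0.76,0],[-0.26,-0.76,0],[-0.26,-0.76,0],[-0.26,-0.76,0],[-0.26,-0.76,0],[-0.26,-0.76,0],[-0.25,-0.76,0],[0,0,0],[0,0,0],[0,0,0]]' --angular '[[0,0,-0.667],[0,0,0],[0,0,0],[0,0,0],[0,0,0],[0,0,0],[0,0,0],[0,0,0],[0,0,0],[0,0,0],[0,0,0],[0,0,0],[0,0,0],[0,0,0],[0,0,0],[0,0,0]]' --gripper '[1,1,1,1,1,1,1,1,1,1,1,1,1,1,1,1]'

```text
t: 13.12
position: [0.5689, -0.1039, 0.2433]
eef_rot: [-0.01, 1.0, 0.001, -0.001]
ft_force: [-0.1, -0.3, -0.6]
grip_width: 1.002
grip_force: 0.0
```

```bash
python3 - <<'E'
from h import *
import cv2
delta(guard(-84.5,-107.5,.25),91.2)
im=cams.snapshot("top")
a=cv2.resize(im[190:270,110:310,::-1],None,fx=3.2,fy=3.2,interpolation=cv2.INTER_CUBIC)
b=cv2.resize(im[140:220,280:440,::-1],None,fx=4,fy=4,interpolation=cv2.INTER_CUBIC)
cv2.imwrite("pics/t3.png",np.vstack([a,b]))
E
```

```text
t 13.12 p [ 0.5689 -0.1039  0.2433] yaw 91.17 z [-0.003  0.002 -1.   ] f [-0.1 -0.3 -0.6] w 92.2 gf 0.0 q [-0.39  0.15  1.55  0.    1.45 -1.98]
turn units [ 0.016 -0.026 -0.004]
dp total units [-0.108  0.01  -0.167] min rows 1.0
```

View pics/t3.png

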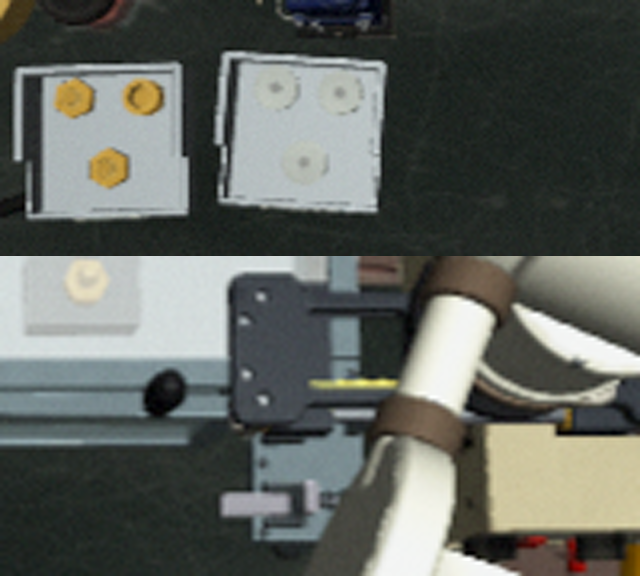

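Both strays lie in their bins, the fitting at crop (109,168) and the cap at (305,162). The top camera can be checked against these known release points.

```bash
python3 - <<'E'
from h import *
import cv2
im=cams.snapshot("top");hsv=cv2.cvtColor(im,cv2.COLOR_RGB2HSV)
w=hsv[232:252,134:154];m=(w[...,1]>110)&(w[...,2]>90);ys,xs=np.nonzero(m);print(pix2w("top",xs.mean()+134,ys.mean()+232,.025),m.sum())
print(pix2w("top",204.8,240.3,.014))
delta(guard(-84.5,-107.5,.168),91.2)
E
```

```text
[0.43138014 0.40335796 0.025     ] 108
[0.43826545 0.25701809 0.014     ]
t 13.22 p [ 0.5692 -0.1033  0.2442] yaw 91.25 z [-0.001  0.001 -1.   ] f [-0.1  0.  -0.6] w 92.0 gf 0.0 q [-0.39  0.15  1.55  0.    1.45 -1.98]
turn units [ 0.008 -0.012  0.009]
dp total units [-0.1   -0.005  1.906] min rows 2.0
```

>>> jog_arm --dp '[[-0.1,0,0.5],[0,0,0.6],[0,0,0.5],[0,0,0.28],[0,0,0],[0,0,0],[0,0,0]]' --angular '[[0,0,0],[0,0,0],[0,0,0],[0,0,0],[0,0,0],[0,0,0],[0,0,0]]' --gripper '[1,1,1,1,1,1,1]'

```text
t: 13.8
position: [0.5747, -0.1045, 0.1714]
eef_rot: [-0.011, 1.0, -0.0, 0.001]
ft_force: [-0.2, 0.2, -0.5]
grip_width: 1.004
grip_force: 0.0
```

```bash
python3 - <<'E'
from h import *
delta(guard(-84.5,-107.5,.168),91.2)
E
```

```text
t 13.8 p [ 0.5747 -0.1045  0.1714] yaw 91.21 z [ 0.002 -0.001 -1.   ] f [-0.2  0.2 -0.5] w 92.4 gf 0.0 q [-0.39  0.21  1.62  0.    1.3  -1.98]
turn units [-0.009  0.022  0.002]
dp total units [0.035 0.028 0.086] min rows 1.0
```

>>> jog_arm --dp '[[0.03,0.04,0.03],[0,0,0],[0,0,0],[0,0,0],[0,0,0],[0,0,0],[0,0,0],[0,0,0],[0,0,0],[0,0,0],[0,0,0],[0,0,0],[0,0,0],[0,0,0],[0,0,0]]' --angular '[[0,0,0],[0,0,0],[0,0,0],[0,0,0],[0,0,0],[0,0,0],[0,0,0],[0,0,0],[0,0,0],[0,0,0],[0,0,0],[0,0,0],[0,0,0],[0,0,0],[0,0,0]]' --gripper '[1,-1,-1,-1,-1,-1,-1,-1,-1,-1,-1,-1,-1,-1,-1]'

```text
t: 15.05
position: [0.5727, -0.1047, 0.1685]
eef_rot: [-0.01, 1.0, -0.001, 0.0]
ft_force: [1.4, -5.6, -1.1]
grip_width: 0.308
grip_force: 30.1
```

```bash
python3 - <<'E'
from h import *
import cv2
delta(guard(-84.5,-107.5,.168),91.2)
im=cams.snapshot("top")
cv2.imwrite("pics/t4.png",cv2.resize(im[120:240,240:400,::-1],None,fx=4,fy=4,interpolation=cv2.INTER_CUBIC))
E
```

```text
t 15.05 p [ 0.5727 -0.1047  0.1685] yaw 91.14 z [ 0.    -0.003 -1.   ] f [ 1.4 -5.6 -1.1] w 28.4 gf 30.1 q [-0.39  0.21  1.63 -0.    1.3  -1.98]
turn units [-0.026  0.002 -0.01 ]
dp total units [-0.015  0.033  0.014] min rows 1.0
```

View pics/t4.png

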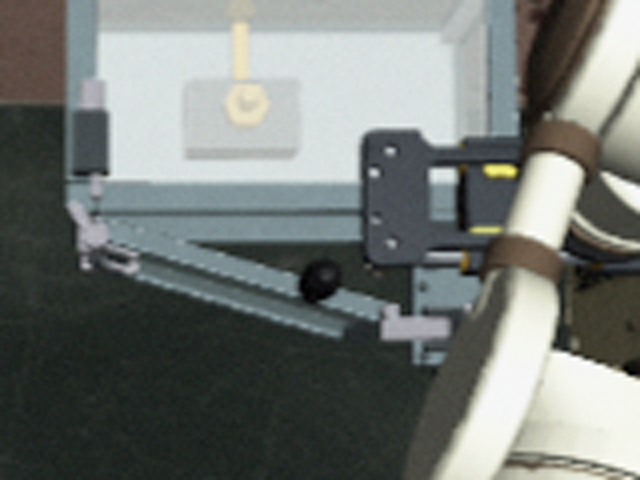

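The gate has sprung ajar. The free end rests at about (385,320) on the safety catch, and the fingers are shut on the main catch at 28.4 mm. Next I open and slide over to straddle the safety catch.

>>> jog_arm --dp '[[0,0,0],[0,0,0],[0,0,0],[0,0,0],[0,0,0],[0,0,0],[0,0,0],[0,0,0],[0,0,0],[0,0,0],[0,0,0],[0.4,0,0],[0.4,0,0],[0.35,0,0],[0,0,0],[0,0,0],[0,0,0]]' --angular '[[0,0,0],[0,0,0],[0,0,0],[0,0,0],[0,0,0],[0,0,0],[0,0,0],[0,0,0],[0,0,0],[0,0,0],[0,0,0],[0,0,0],[0,0,0],[0,0,0],[0,0,0],[0,0,0],[0,0,0]]' --gripper '[-1,-1,1,1,1,1,1,1,1,1,1,1,1,1,1,1,1]'

```text
t: 16.52
position: [0.5272, -0.1041, 0.1689]
eef_rot: [-0.01, 1.0, -0.0, 0.0]
ft_force: [0.3, -0.5, -0.6]
grip_width: 0.999
grip_force: 0.0
```

```bash
python3 - <<'E'
from h import *
delta(guard(-130.5,-107.5,.168),91.2)
E
```

```text
t 16.52 p [ 0.5272 -0.1041  0.1689] yaw 91.17 z [ 0.001 -0.    -1.   ] f [ 0.3 -0.5 -0.6] w 91.9 gf 0.0 q [-0.42  0.1   1.75  0.    1.29 -2.01]
turn units [-0.004  0.009 -0.005]
dp total units [-0.    -0.006  0.022] min rows 1.0
```

>>> jog_arm --dp '[[0,0,0],[0,0,0],[0,0,0],[0,0,0],[0,0,0],[0,0,0],[0,0,0],[0,0,0],[0,0,0],[0,0,0],[0,0,0],[0,0,0],[0,0,0],[0,0,0],[0,0,0],[0,0,0]]' --angular '[[0,0,0],[0,0,0],[0,0,0],[0,0,0],[0,0,0],[0,0,0],[0,0,0],[0,0,0],[0,0,0],[0,0,0],[0,0,0],[0,0,0],[0,0,0],[0,0,0],[0,0,0],[0,0,0]]' --gripper '[-1,-1,-1,-1,-1,-1,-1,-1,-1,-1,-1,-1,-1,-1,-1,-1]'

```text
t: 17.85
position: [0.5267, -0.1056, 0.1685]
eef_rot: [-0.01, 1.0, -0.001, 0.0]
ft_force: [0.5, -5.6, -1.8]
grip_width: 0.305
grip_force: 30.1
```

```bash
python3 - <<'E'
from h import *
delta(guard(-130.5,-107.5,.168),91.2)
E
```

```text
t 17.85 p [ 0.5267 -0.1056  0.1685] yaw 91.14 z [ 0.    -0.003 -1.   ] f [ 0.5 -5.6 -1.8] w 28.1 gf 30.1 q [-0.42  0.1   1.76 -0.    1.29 -2.01]
turn units [-0.028  0.003 -0.009]
dp total units [-0.015  0.031  0.012] min rows 1.0
```

>>> jog_arm --dp '[[0,0,0],[0,0,0],[0,0,0],[0,0,0],[0,0,0],[0,0,0],[0,0,-0.6],[0,0,-0.7],[0,0,-0.7],[0,0,-0.5],[0.5,0.5,0],[0.5,0.5,0],[0,0,0],[0,0,0]]' --angular '[[0,0,0],[0,0,0],[0,0,0],[0,0,0],[0,0,0],[0,0,0],[0,0,0],[0,0,0],[0,0,0],[0,0,0],[0,0,0],[0,0,0],[0,0,0],[0,0,0]]' --gripper '[1,1,1,1,1,1,1,1,1,1,1,1,1,1]'

```text
t: 19.02
position: [0.4855, -0.0646, 0.2689]
eef_rot: [-0.011, 1.0, -0.001, 0.0]
ft_force: [-0.1, 0.1, -0.7]
grip_width: 1.0
grip_force: 0.0
```

```bash
python3 - <<'E'
from h import *
import cv2
a=.55
delta(guard(-80-120*np.sin(a),109-120*np.cos(a),.26),91.2+np.degrees(np.pi/2-a))
im=cams.snapshot("top")
cv2.imwrite("pics/t5.png",cv2.resize(im[120:240,240:400,::-1],None,fx=4,fy=4,interpolation=cv2.INTER_CUBIC))
for a in(.29,.55):print(a,w2pix("top",[guard(-80-120*np.sin(a),109-120*np.cos(a),.208)])*4-[960,480])
E
```

```text
t 19.02 p [ 0.4855 -0.0646  0.2689] yaw 91.23 z [ 0.001 -0.001 -1.   ] f [-0.1  0.1 -0.7] w 92.0 gf 0.0 q [-0.38 -0.1   1.75 -0.    1.49 -1.97]
turn units [-1.400e-02  1.000e-03 -9.743e+00]
dp total units [-1.942  0.351  0.223] min rows 2.0
0.29 [[321.32150884 284.20216572]]
0.55 [[297.11378845 340.3842597 ]]
```

View pics/t5.png

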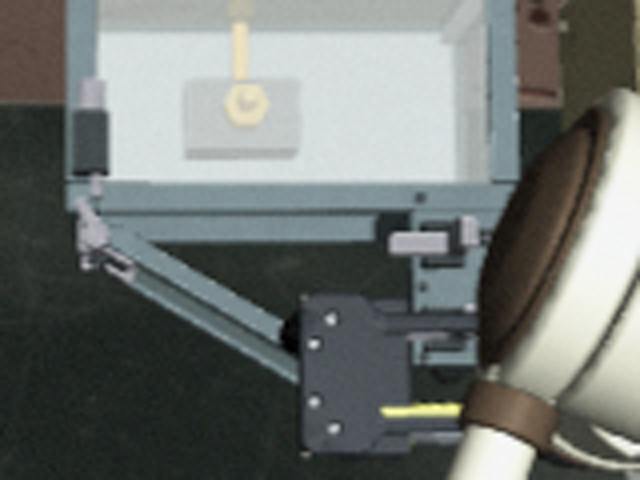

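The gate is free, with its handle at about (292,330), matching about 0.55 rad. The gripper body partly hides it.

>>> jog_arm --dp '[[0,0,0],[0,0,0],[0,0,0],[0,0,0],[0,0,0],[0,0,0],[0,0,0],[0,0,0],[0,0,0],[0,0,0],[0,0,0],[-0.5,0.09,0],[-0.5,0.09,0],[-0.5,0.09,0],[-0.44,0.08,0],[0,0,0],[0,0,0],[0,0,0]]' --angular '[[0,0,-0.9],[0,0,-0.9],[0,0,-0.9],[0,0,-0.9],[0,0,-0.9],[0,0,-0.9],[0,0,-0.9],[0,0,-0.9],[0,0,-0.9],[0,0,-0.9],[0,0,-0.74],[0,0,0],[0,0,0],[0,0,0],[0,0,0],[0,0,0],[0,0,0],[0,0,0]]' --gripper '[1,1,1,1,1,1,1,1,1,1,1,1,1,1,1,1,1,1]'

```text
t: 20.57
position: [0.5132, 0.0082, 0.2684]
eef_rot: [-0.497, 0.868, -0.0, -0.0]
ft_force: [0.4, 0.1, 0.4]
grip_width: 0.998
grip_force: 0.0
```

```bash
python3 - <<'E'
from h import *
a=.55
delta(guard(-80-120*np.sin(a),109-120*np.cos(a),.168),91.2+np.degrees(np.pi/2-a))
E
```

```text
t 20.57 p [0.5132 0.0082 0.2684] yaw 149.59 z [-0.    -0.001 -1.   ] f [0.4 0.1 0.4] w 91.8 gf 0.0 q [-0.22 -0.04  1.69 -0.    1.48 -2.83]
turn units [ 0.    -0.008 -0.017]
dp total units [-0.021  0.029  2.509] min rows 3.0
```

>>> jog_arm --dp '[[0,0.03,0.6],[0,0,0.7],[0,0,0.6],[0,0,0.4],[0,0,0.2],[0,0,0],[0,0,0],[0,0,0],[0,0,0],[0,0,0],[0,0,0],[0,0,0],[0,0,0],[0,0,0],[0,0,0],[0,0,0],[0,0,0],[0,0,0],[0,0,0],[0,0,0]]' --angular '[[0,0,0],[0,0,0],[0,0,0],[0,0,0],[0,0,0],[0,0,0],[0,0,0],[0,0,0],[0,0,0],[0,0,0],[0,0,0],[0,0,0],[0,0,0],[0,0,0],[0,0,0],[0,0,0],[0,0,0],[0,0,0],[0,0,0],[0,0,0]]' --gripper '[1,1,1,1,1,1,-1,-1,-1,-1,-1,-1,-1,-1,-1,-1,-1,-1,-1,-1]'

```text
t: 22.23
position: [0.5119, 0.0098, 0.1686]
eef_rot: [-0.497, 0.868, -0.0, -0.0]
ft_force: [-1.0, -0.5, -0.4]
grip_width: 0.202
grip_force: 30.0
```

```bash
python3 - <<'E'
from h import *
a=.55
delta(guard(-80-120*np.sin(a),109-120*np.cos(a),.168),91.2+np.degrees(np.pi/2-a))
E
```

```text
t 22.23 p [0.5119 0.0098 0.1686] yaw 149.62 z [-0. -0. -1.] f [-1.  -0.5 -0.4] w 18.6 gf 30.0 q [-0.22  0.03  1.82 -0.    1.28 -2.83]
turn units [ 0.    -0.001 -0.011]
dp total units [-0.003 -0.018  0.015] min rows 1.0
```

>>> jog_arm --dp '[[-0.004,0.157,0],[-0.004,0.157,0],[-0.004,0.157,0],[-0.004,0.157,0],[-0.004,0.157,0],[-0.004,0.157,0],[-0.004,0.157,0],[-0.004,0.157,0],[-0.004,0.157,0],[-0.004,0.157,0]]' --angular '[[0,0,0.5],[0,0,0.5],[0,0,0.5],[0,0,0.5],[0,0,0.5],[0,0,0.5],[0,0,0.5],[0,0,0.5],[0,0,0.5],[0,0,0.5]]' --gripper '[-1,-1,-1,-1,-1,-1,-1,-1,-1,-1]'

```text
t: 23.07
position: [0.4688, 0.0544, 0.1686]
eef_rot: [-0.254, 0.967, -0.0, 0.001]
ft_force: [4.2, 1.8, -3.0]
grip_width: 0.202
grip_force: 30.0
```

```bash
python3 - <<'E'
from h import *
a=.55+np.radians(30)
delta(guard(-80-120*np.sin(a),109-120*np.cos(a),.168),91.2+np.degrees(np.pi/2-a))
E
```

```text
t 23.07 p [0.4688 0.0544 0.1686] yaw 119.45 z [ 0.002  0.    -1.   ] f [ 4.2  1.8 -3. ] w 18.6 gf 30.0 q [-0.14 -0.08  1.93  0.    1.28 -2.23]
turn units [-0.007  0.019 -0.039]
dp total units [ 0.007 -0.016  0.016] min rows 1.0
```

Tracking well. Ten more rows finish the arc.

>>> jog_arm --dp '[[-0.004,0.157,0],[-0.004,0.157,0],[-0.004,0.157,0],[-0.004,0.157,0],[-0.004,0.157,0],[-0.004,0.157,0],[-0.004,0.157,0],[-0.004,0.157,0],[-0.004,0.157,0],[-0.004,0.157,0],[0,0,0],[0,0,0],[0,0,0],[0,0,0],[0,0,0],[0,0,0]]' --angular '[[0,0,0.5],[0,0,0.5],[0,0,0.5],[0,0,0.5],[0,0,0.5],[0,0,0.5],[0,0,0.5],[0,0,0.5],[0,0,0.5],[0,0,0.5],[0,0,0],[0,0,0],[0,0,0],[0,0,0],[0,0,0],[0,0,0]]' --gripper '[-1,-1,-1,-1,-1,-1,-1,-1,-1,-1,-1,-1,-1,-1,-1,-1]'

```text
t: 24.4
position: [0.4539, 0.1134, 0.1686]
eef_rot: [0.003, 1.0, -0.001, 0.002]
ft_force: [6.3, -4.6, -4.0]
grip_width: 0.199
grip_force: 30.0
```

```bash
python3 - <<'E'
from h import *
import cv2
a=1.57
delta(guard(-80-120*np.sin(a),109-120*np.cos(a),.168),91.2+np.degrees(np.pi/2-a))
im=cams.snapshot("top")
cv2.imwrite("pics/t6.png",cv2.resize(im[120:270,110:380,::-1],None,fx=2.9,fy=2.9,interpolation=cv2.INTER_CUBIC))
E
```

```text
t 24.4 p [0.4539 0.1134 0.1686] yaw 89.61 z [ 0.003 -0.001 -1.   ] f [ 6.3 -4.6 -4. ] w 18.3 gf 30.0 q [-0.01 -0.09  1.94 -0.    1.28 -1.58]
turn units [-0.014  0.032 -0.272]
dp total units [ 0.021 -0.072  0.016] min rows 1.0
```

View pics/t6.png

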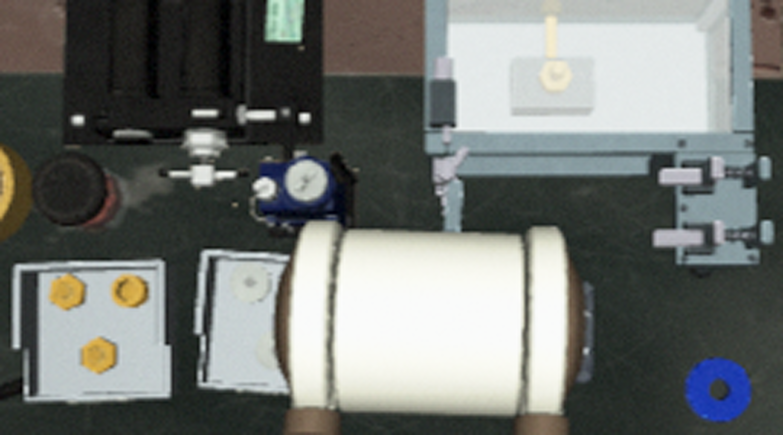

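The gate stands square to the front, running straight down from the hinge at about (450,190). The handle is held at 30 N grip, the fitting is in its bin, and the tape roll is undisturbed.

```bash
python3 -c "
from plant import env
print(env.close_job())"
```

```text
the job is handed in; nothing more can be done
None
```

I handed the job in at about 24 s: both strays are in their own bins, both catches were squeezed in order, and the gate is held square to the guard's front (about 1.59 rad by tool pose) with a 30 N grip on its handle; the hand-in returned no verdict.

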